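Shut off and drain the cellar's garden-water pipe for the winter

TASK

Put the garden-water pipe to bed for the winter: first close the shut-off valve by pushing its long lever a quarter turn, fully home, so that it stands square across the pipe; only then open the drain valve by pushing its short lever a quarter turn, fully home, so that it lies along its branch. Push the levers round with a finger from one side and do not grip them; leave the tub, wrench, jar and tape where they are.

Things in the scene. Friction and masses are not known exactly. Their poses are not given: they have to be found in the camera images.
- pipework: Fixed 22 mm copper pipe that rises through the bench, runs level 410 mm with its axis 110 mm up, and goes down again. Origin on the bench under the run's middle; z up, y along the run: supply riser at y +205 mm, garden riser at y -205 mm. A tee at y -75 mm sends a branch out along -x (robot's side) to a down-turned spout at x -114 mm. All parts but the levers and stem bosses are lower than 130 mm.
- shutoff_lever (a joint): Angle, rad. 0 = open: lever along the pipe, pointing to the supply riser (pipework +y). Grows anticlockwise seen from above to a fixed stop at 1.57 = closed: lever square across the pipe, pointing to pipework -x. Plain friction about 0.4 N m (5 N at 80 mm from the axis), no spring: it stays where it is left. May start up to 0.35 from open.
- shutoff_handle: Long lever of the shut-off valve, the larger brass valve on the run, supply side. Origin on its vertical turning axis (pipework x 0, y +85 mm), 155 mm up at mid-height of its black sleeve: a flat bar 17 mm wide, 10 thick, from 32 to 110 mm from the axis. x outward along the lever, y the way it moves as its angle grows (closing), z up. Stem boss under it 22 mm wide, 138 high.
- drain_lever (a joint): Angle, rad. 0 = closed: lever square across its branch, pointing to pipework -y. Grows anticlockwise seen from above to a fixed stop at 1.57 = open: lever along its branch, pointing back over the tee (pipework +x). Plain friction about 0.2 N m (4 N at 50 mm), no spring: it stays where it is left. Starts within 0.15 of closed.
- drain_handle: Short lever of the drain valve, the smaller brass valve on the branch. Origin on its vertical turning axis (pipework x -72, y -75 mm), 155 mm up at mid-height of its black sleeve: a flat bar 14 mm wide, 10 thick, from 24 to 70 mm from the axis. x outward along the lever, y the way it moves as its angle grows (opening), z up. Stem boss under it 19 mm wide, 138 high.
- tub: Loose open grey plastic tub, 120 x 170 x 48 mm, standing under the drain spout. Origin at the centre of its underside. A bystander.
- wrench: Loose steel wrench, 180 mm long, lying flat on the bench on the near side of the pipe (less than 25 mm high). Origin near the middle of its length, x along it. A bystander.
- jar: Loose glass jar with steel lid, 64 mm across, 85 mm high, standing beyond the pipe. Origin at the centre of its underside. A bystander.
- tape: Loose roll of packing tape lying flat, 104 mm across, 48 mm high, beyond the pipe. Origin at the centre of its underside. A bystander.

How it is judged:
By the outcome, as a careful person would: the job done as asked, in the order asked, and still so for the second after the job is handed in, with the robot touching nothing.
It also fails if it takes over 58 s, if anything falls off the work surface, if the arm or the gripper's body presses on something with over 40 N, if the wrist force passes 120 N, or if a joint passes its speed limit or range.

ROBOT

A 6-joint arm with a two-finger parallel gripper is mounted at the origin on the work surface. World frame = base frame: x ahead of the robot, y to its left, z up, the work surface at z = 0. Lengths are in m, angles in degrees, forces in N, time in s.
With the tool pointing down it reaches from about 0.4 to 0.825 m from the base axis. Payload 7 kg.
Tool frame: the origin (TCP) lies where the fingers leave the gripper's body, on its centre line; the fingertips stand 66 mm ahead of it and the grasp point (between the pads) lies 47 mm ahead of it; z points along the fingers, y is the direction in which the jaws open and shut (so a half turn about z gives the same grasp; the last joint's range is limited). The gripper opens to 88 mm and grips with 3 to 60 N. Pads are 19 mm wide; open, the fingers measure 130 mm over their backs; the gripper's body (78 mm by 193 mm) begins 47 mm behind the grasp point.
Start: joints at [90.59, 20.546, 0.682, 0, -70.136, -16.507], TCP at [0.185, 0.649, 0.292] pointing down, gripper open.
Joint ranges: [-176.03, 176.03], [-82.01, 121.73], [-58.28, 71.71], [-173.87, 95.51], [-174.79, -0.11], [-173.66, 173.66]. Speed limits (degrees/s): [136.94, 136.94, 172.46, 180, 180, 180].

INTERFACE

Orientations are given as [roll, pitch, yaw] about the fixed x, y, z axes, in that order (R = Rz(yaw) Ry(pitch) Rx(roll)).
In Python, from plant import get_obs, snapshot, close_job gives the robot as it stands.
- The arm moves only by the tool play_rows, never from a script. Its argument "series" is a list of rows, each a list of 5 numbers: the opening in per cent of the stroke, from 0 (shut) to 100 (fully open), then the shift along the tool's x, y, z in m, then the turn about the tool's z in degrees. In form: [[jaw, dx, dy, dz, spin], ...]. A call has 1 to 10 rows; each row is the pose to reach, as a shift and turn from the pose commanded when the call began, along the tool's axes at that moment; what a row does not reach only later rows make up. A row lasts 1/10 s, in which the tool goes at most 50 mm and 8.59 degrees, less where a joint would pass 70% of its speed; a pose out of reach is approached as far as the arm can. A call with a gripper value outside its range is refused whole. The fingers move at their own pace and stop on an object; the grip force is fixed at half the most. Time passes only in rows, so rows that repeat a pose let the fingers close. It gives the time, the measured TCP pose, the force and the opening at its end, in the units of the state.
- get_obs(): the state, without advancing time (a new reading comes with each control period).
- snapshot(name): name is "scene" or "top" or "wrist"; returns a dict with "frame" (420x560x3 uint8, red, green, blue), "z_map" (420x560 float32, m along the optical axis (not along the pixel's ray), 0 where there is no reading), "mtx" (3x3 intrinsics, pixels), "D" ([k1, k2, p1, p2, k3] as OpenCV has them; the pictures are not rectified), "camera_from_world" (4x4, takes a point from world to camera coordinates); the wrist camera has in their place "tool_from_camera" (4x4, takes a point from camera to tool coordinates, whose origin is the TCP and whose axes are the flange's). Camera axes: x right, y up, looking along -z (the intrinsics and any distortion apply to the point x, -y, -z); pixel columns grow to the right and rows downward; lengths in m; the calibration is good to about 2 mm. A picture is of the moment at which its call begins: read the wrist's pose just before it.
- close_job(): hands the job in, once; it reports no verdict.
The state is a dict: "clock": time; "joint_pos": joint angles; "qvel": joint speeds; "tau": joint torques, N m; "tool_pos": TCP position; "orientation": TCP orientation; "force": force on the tool from outside, world axes, zero at the start; "moment": the same for the moment, N m; "opening": finger opening in m.
Only numpy, scipy, OpenCV 4.12 (cv2) and the standard library are available. Lean on these libraries where they do the work, as an engineer would, in place of code of your own. Each camera call takes 0.05 s, during which the arm holds its last target.

## Working session

There is one attempt and no reset: what is moved stays moved. The work goes in short steps, Python scripts to look and compute and a tool call to move; the robot and the scene stay as the last step left them, time stands still between calls to the robot, and variables do not carry over. Pictures are saved under pics/ and viewed, and the job is handed in when it is done.

Besides the shell and the picture viewer there is one more tool, called after "Emit:" in YAML: its name, and indented under it one key for each argument. play_rows: Moves the arm, as the interface text tells. Its arguments: {"type":"object","properties":{"series":{"type":"array"}},"required":["series"]}

```bash
mkdir -p pics; cat > h.py <<'E'
import numpy as np, cv2
from plant import get_obs, snapshot
def save(s,fn): cv2.imwrite('pics/'+fn, s['frame'][:,:,::-1])
def world(s):
    z=s['z_map'].astype(float); h,w=z.shape
    u,v=np.meshgrid(np.arange(w),np.arange(h))
    p=cv2.undistortPoints(np.stack([u,v],-1).reshape(-1,1,2).astype(float),s['mtx'],np.array(s['D'])).reshape(h,w,2)
    P=np.stack([p[...,0]*z,-p[...,1]*z,-z],-1)
    T=np.linalg.inv(s['camera_from_world'])
    W=P@T[:3,:3].T+T[:3,3]; W[z==0]=np.nan
    return W
E
python3 - <<'E'
from h import *
o=get_obs();print({k:np.round(v,3) for k,v in o.items()})
for n in ['scene','top']:
    s=snapshot(n);save(s,n+'0.png');np.save(n+'0.npy',world(s))
    print(n,np.linalg.inv(s['camera_from_world']).round(3)[:3,3])
E
```

```text
{'clock': np.float64(0.0), 'joint_pos': array([ 9.0590e+01,  2.0590e+01,  6.3300e-01, -1.9000e-02, -7.0135e+01,
       -1.6508e+01]), 'qvel': array([ 0.007,  0.026, -0.043,  0.102, -0.001, -0.025]), 'tau': array([ 0.0000e+00, -5.8272e+01,  2.9305e+01,  6.9970e+00,  7.0000e-03,
       -0.0000e+00]), 'tool_pos': array([0.185, 0.649, 0.291]), 'orientation': array([ 1.79906e+02, -9.00000e-03, -1.59250e+01]), 'force': array([0.041, 1.034, 0.459]), 'moment': array([ 0.002,  0.001, -0.01 ]), 'opening': np.float64(0.088)}
scene [1.08  0.492 0.805]
top [0.516 0.007 1.   ]
```

View pics/scene0.png

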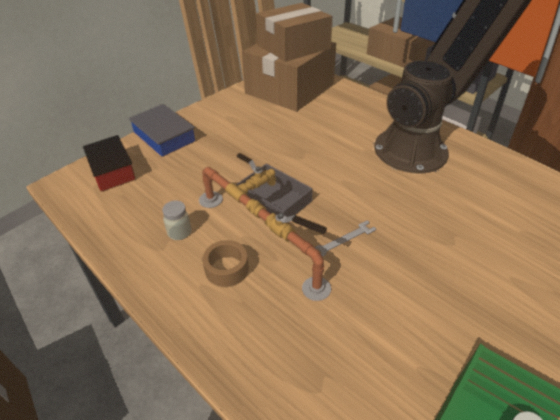

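View pics/top0.png

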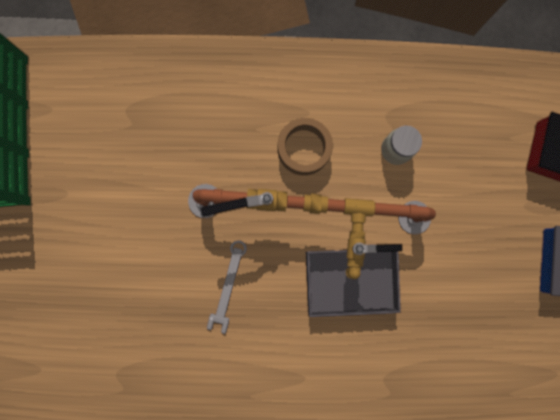

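The top view shows the shut-off lever pointing left (sleeve about (223,207), axis about (266,199)). The drain lever points right (sleeve about (388,248), axis about (360,249)). The run goes from (200,195) to (430,213). Next I'll measure these.

```bash
cat > m.py <<'E'
from h import *
import sys
W=np.load(sys.argv[1]+'.npy'); im=cv2.imread('pics/'+sys.argv[1]+'.png')[:,:,::-1].astype(int)
z=W[...,2]
for lo,hi in [(.10,.13),(.13,.145),(.145,.175)]:
    m=((z>lo)&(z<hi)).astype(np.uint8)
    n,l,st,c=cv2.connectedComponentsWithStats(m)
    for i in range(1,n):
        if st[i,4]<25: continue
        P=W[l==i]; 
        r=cv2.minAreaRect((P[:,:2]*1000).astype(np.float32))
        print(lo,st[i],np.median(P,0).round(4),'rect',np.round(r[0],1),np.round(r[1],1),round(r[2],1), 'zmax',P[:,2].max().round(4))
dark=(im.max(-1)<70)&(z>.145)&(z<.175)
n,l,st,c=cv2.connectedComponentsWithStats(dark.astype(np.uint8))
for i in range(1,n):
    if st[i,4]<40: continue
    P=W[l==i]; q=P[:,:2]; u,s,vt=np.linalg.svd(q-q.mean(0),full_matrices=False)
    print('sleeve',st[i],P.mean(0).round(4),'dir',np.degrees(np.arctan2(vt[0,1],vt[0,0])).round(1), np.ptp(q@vt[0]).round(4),np.ptp(q@vt[1]).round(4))
E
python3 m.py top0; python3 - <<'E'
from h import *
W=np.load('top0.npy'); im=cv2.imread('pics/top0.png')
# pipe axis: red pixels z .115-.124
hsv=cv2.cvtColor(im,cv2.COLOR_BGR2HSV); 
m=(W[...,2]>.116)&(W[...,2]<.126)&(W[...,0]>.4)
m[:, :]&=True
l,st=cv2.connectedComponents(m.astype(np.uint8))
P=W[m]; 
# RANSAC-ish line
best=0
rng=np.random.default_rng(0)
for _ in range(500):
    a,b=P[rng.choice(len(P),2)][:,:2]; d=b-a
    if np.linalg.norm(d)<.1: continue
    d/=np.linalg.norm(d); n=np.array([-d[1],d[0]]); k=abs((P[:,:2]-a)@n)<.006
    if k.sum()>best: best=k.sum();K=k
q=P[K][:,:2];u,s,vt=np.linalg.svd(q-q.mean(0),full_matrices=False)
t=(q-q.mean(0))@vt[0];print(best,q.mean(0),vt[0],q.mean(0)+vt[0]*t.min(),q.mean(0)+vt[0]*t.max())
E
```

```text
0.1 [  0  33   8 168 950] [0.7365 0.4961 0.1087] rect [749.4 498.1] [310.1  13.6] 4.7 zmax 0.1275
0.1 [ 192  189  244   90 4068] [ 0.5924 -0.1233  0.1192] rect [547.1 -66.7] [429.4 137.7] 84.9 zmax 0.1297
0.13 [254 192  21  14 128] [0.6002 0.02   0.1413] rect [601.7  16.1] [20.2 31.9] 20.1 zmax 0.1449
0.13 [353 242  16  12  88] [ 0.5234 -0.1456  0.1416] rect [ 524.2 -145.6] [18.3 24.2] 0.9 zmax 0.1449
0.145 [263 194   8   9  53] [0.603  0.0119 0.1471] rect [603.   12.7] [13.3 11.6] 1.0 zmax 0.1496
0.145 [200 196  58  21 585] [0.5873 0.075  0.1583] rect [587.9  74. ] [17.3 94.2] 13.6 zmax 0.1634
0.145 [367 243  36   9 294] [ 0.5253 -0.1842  0.1581] rect [ 525.5 -183.4] [13.1 56.3] 0.8 zmax 0.163
0.145 [355 244  10   8  53] [ 0.5233 -0.1432  0.1474] rect [ 523.3 -142.5] [12.9 12.8] 46.9 zmax 0.1504
sleeve [200 198  48  19 445] [0.586  0.0832 0.1588] dir -75.8 0.0766 0.0174
sleeve [376 245  26   7 176] [ 0.524  -0.1881  0.1588] dir -88.0 0.0428 0.0105
1355 [ 0.59822407 -0.0844808 ] [0.06267542 0.99803396] [ 0.58646344 -0.27175521] [0.61168791 0.12991537]
```

```bash
cat >> h.py <<'E'
from scipy.spatial.transform import Rotation as Ro
S=np.array([.604,.0125]); D=np.array([.5225,-.143])
def fin(C,r,th,off):
    "finger centre on clockwise side of lever at world angle th(deg); tool x face normal along the motion"
    a=np.radians(th); return C+r*np.array([np.cos(a),np.sin(a)])+off*np.array([np.sin(a),-np.cos(a)])
def rows(targets,jaw=0):
    "targets: (x,y,ztip,yaw)"
    o=get_obs(); R=Ro.from_euler('xyz',o['orientation'],degrees=True).as_matrix(); p=o['tool_pos']
    out=[]
    for x,y,zt,yaw in targets:
        d=R.T@(np.array([x,y,zt+.066])-p)
        s=-((yaw-o['orientation'][2]+180)%360-180)
        out.append([jaw,*np.round(d,3).tolist(),round(float(s),1)])
    print(o['clock'],np.round(p,4),np.round(o['orientation'],2),np.round(o['force'],1)); print(out)
E
python3 - <<'E'
from h import *
p=fin(S,.08,104.2,.030);print(p);rows([(*p,.226,14.2)])
E
```

```text
[0.61345877 0.09741485]
0.1 [0.185  0.6488 0.2913] [ 1.7992e+02 -1.0000e-02 -1.5920e+01] [ 0.7  0.1 -0. ]
[[0, 0.563, 0.413, 0.0, -30.1]]
```

Emit:
play_rows:
  series:
    - [0,0.04,0.03,0,-3]
    - [0,0.08,0.06,0,-6]
    - [0,0.12,0.09,0,-9]
    - [0,0.16,0.12,0,-12]
    - [0,0.2,0.147,0,-15]
    - [0,0.24,0.176,0,-18]
    - [0,0.28,0.205,0,-21]
    - [0,0.32,0.235,0,-24]
    - [0,0.36,0.264,0,-27]
    - [0,0.4,0.293,0,-30.1]

```text
clock: 1.1
tool_pos: [0.4902, 0.2558, 0.2921]
orientation: [-180.0, 0.0, 14.3]
force: [1.6, 1.5, -0.4]
opening: 0.0128
```

```bash
python3 - <<'E'
from h import *
p=fin(S,.08,104.2,.030);rows([(*p,.226,14.2),(*p,.145,14.2)])
E
```

```text
1.1 [0.4902 0.2558 0.2921] [-180.      0.     14.32] [ 1.6  1.5 -0.4]
[[0, 0.08, 0.184, 0.0, 0.1], [0, 0.08, 0.184, 0.081, 0.1]]
```

Emit:
play_rows:
  series:
    - [0,0.02,0.044,0,0]
    - [0,0.04,0.09,0,0]
    - [0,0.06,0.138,0,0]
    - [0,0.07,0.17,0,0]
    - [0,0.08,0.184,0,0]
    - [0,0.08,0.184,0,0]
    - [0,0.08,0.184,0,0]

```text
clock: 1.8
tool_pos: [0.6119, 0.099, 0.2916]
orientation: [-180.0, 0.1, 14.1]
force: [-0.9, 0.1, 0.8]
opening: 0.0005
```

```bash
python3 - <<'E'
from h import *
p=fin(S,.08,104.2,.030);rows([(*p,.145,14.2)])
o=get_obs();print(o['opening'],o['tool_pos'])
s=snapshot('wrist');save(s,'wrist1.png')
s=snapshot('top');save(s,'top1.png')
E
```

```text
1.8 [0.6119 0.099  0.2916] [-1.7999e+02  5.0000e-02  1.4140e+01] [-0.9  0.1  0.8]
[[0, 0.001, 0.002, 0.081, -0.1]]
0.00046322086140716405 [0.6119189  0.09902109 0.29163202]
```

View pics/wrist1.png

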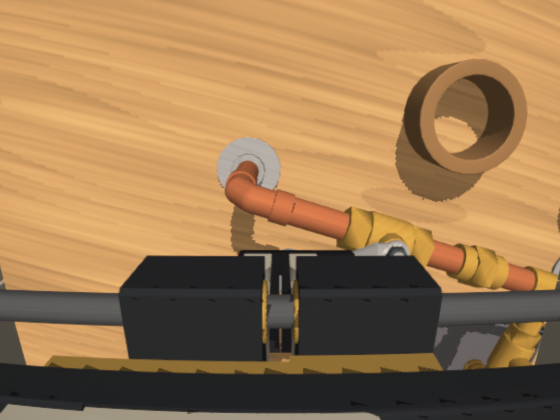

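```bash
python3 - <<'E'
from h import *
s=snapshot('wrist');o=get_obs()
z=s['z_map'].astype(float);h,w=z.shape
u,v=np.meshgrid(np.arange(w),np.arange(h))
p=cv2.undistortPoints(np.stack([u,v],-1).reshape(-1,1,2).astype(float),s['mtx'],np.array(s['D'])).reshape(h,w,2)
P=np.stack([p[...,0]*z,-p[...,1]*z,-z],-1);T=s['tool_from_camera'];Q=P@T[:3,:3].T+T[:3,3]
print(T[:3,3])
W=Q@Ro.from_euler('xyz',o['orientation'],degrees=True).as_matrix().T+o['tool_pos']
for c in [(250,255),(270,252),(340,255),(395,250),(280,310),(200,300),(400,300),(200,262),(200,350)]: print(c,W[c[1],c[0]].round(3),Q[c[1],c[0]].round(3))
E
```

```text
[ 0.07572669 -0.00039969 -0.09311988]
(250, 255) [0.619 0.116 0.234] [ 0.011 -0.014  0.058]
(270, 252) [0.59  0.102 0.156] [-0.02  -0.007  0.136]
(340, 255) [0.601 0.058 0.161] [-0.02   0.039  0.131]
(395, 250) [0.61  0.019 0.15 ] [-0.022  0.078  0.143]
(280, 310) [0.64  0.108 0.309] [ 0.029 -0.    -0.017]
(200, 300) [0.643 0.125 0.317] [ 0.036 -0.017 -0.025]
(400, 300) [0.653 0.085 0.317] [ 0.036  0.025 -0.025]
(200, 262) [0.643 0.129 0.301] [ 0.038 -0.02  -0.009]
(200, 350) [0.631 0.123 0.317] [ 0.024 -0.018 -0.025]
```

View pics/top1.png

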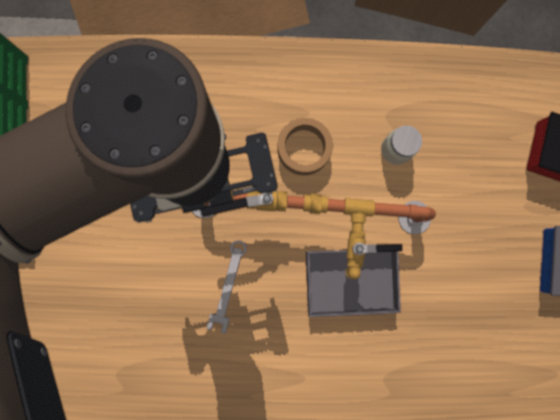

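The wrist depth puts the lever's near edge 20 mm to the tool's -x side, so the finger clears it by about 9 mm. Descending.

Emit:
play_rows:
  series:
    - [0,0.001,0.001,0.03,0]
    - [0,0.001,0.001,0.06,0]
    - [0,0.001,0.001,0.08,0]
    - [0,0.001,0.001,0.081,0]
    - [0,0.001,0.001,0.081,0]

```text
clock: 2.45
tool_pos: [0.6132, 0.0989, 0.2117]
orientation: [180.0, 0.0, 14.3]
force: [0.2, 0.4, -0.0]
opening: 0.0005
```

```bash
python3 - <<'E'
from h import *
rows([(*fin(S,.08,t,.018),.145,t-90) for t in [100,104.2,108,112,116,120,124,128,132,136]])
E
```

```text
2.45 [0.6132 0.0989 0.2117] [179.98   0.    14.27] [ 0.2  0.4 -0. ]
[[0, -0.006, 0.003, 0.001, 4.3], [0, -0.012, 0.002, 0.001, 0.1], [0, -0.017, 0.0, 0.001, -3.7], [0, -0.023, -0.0, 0.001, -7.7], [0, -0.029, -0.001, 0.001, -11.7], [0, -0.035, -0.0, 0.001, -15.7], [0, -0.04, 0.0, 0.001, -19.7], [0, -0.046, 0.001, 0.001, -23.7], [0, -0.052, 0.002, 0.001, -27.7], [0, -0.057, 0.004, 0.001, -31.7]]
```

Emit:
play_rows:
  series:
    - [0,-0.006,0.002,0.001,0]
    - [0,-0.012,0.002,0.001,0]
    - [0,-0.017,0.0,0.001,-3.7]
    - [0,-0.023,0,0.001,-7.7]
    - [0,-0.029,-0.001,0.001,-11.7]
    - [0,-0.035,0,0.001,-15.7]
    - [0,-0.04,0,0.001,-19.7]
    - [0,-0.046,0.001,0.001,-23.7]
    - [0,-0.052,0.002,0.001,-27.7]
    - [0,-0.057,0.004,0.001,-31.7]

```text
clock: 3.45
tool_pos: [0.5604, 0.0814, 0.212]
orientation: [179.9, -0.4, 46.1]
force: [4.7, 4.8, -2.0]
opening: 0.0006
```

```bash
python3 - <<'E'
from h import *
rows([(*fin(S,.08,t,.018),.145,t-90) for t in [140,144,148,152,156,160,163,166,168,170]])
s=snapshot('scene');save(s,'scene2.png')
E
```

```text
3.45 [0.5604 0.0814 0.212 ] [179.88  -0.36  46.09] [ 4.7  4.8 -2. ]
[[0, -0.007, -0.002, 0.001, -3.9], [0, -0.013, -0.003, 0.001, -7.9], [0, -0.018, -0.003, 0.001, -11.9], [0, -0.024, -0.003, 0.001, -15.9], [0, -0.03, -0.002, 0.001, -19.9], [0, -0.035, -0.001, 0.001, -23.9], [0, -0.04, -0.0, 0.001, -26.9], [0, -0.044, 0.001, 0.001, -29.9], [0, -0.046, 0.002, 0.001, -31.9], [0, -0.049, 0.003, 0.001, -33.9]]
```

View pics/scene2.png

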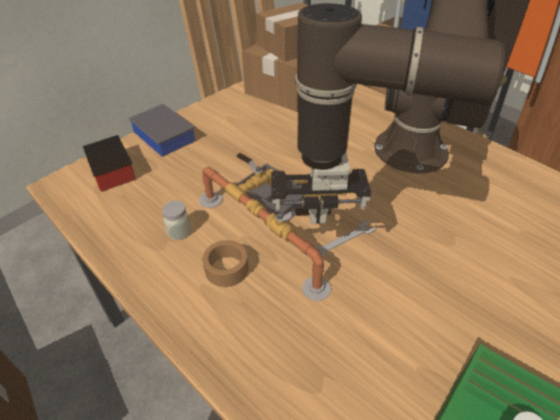

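Contact force is about 6.7 N, which fits the lever's friction, and the fingers (about (318,212)) are carrying it round. Continuing.

Emit:
play_rows:
  series:
    - [0,-0.007,-0.002,0.001,-3.9]
    - [0,-0.013,-0.003,0.001,-7.9]
    - [0,-0.018,-0.003,0.001,-11.9]
    - [0,-0.024,-0.003,0.001,-15.9]
    - [0,-0.03,-0.002,0.001,-19.9]
    - [0,-0.035,-0.001,0.001,-23.9]
    - [0,-0.04,0,0.001,-26.9]
    - [0,-0.044,0.001,0.001,-29.9]
    - [0,-0.046,0.002,0.001,-31.9]
    - [0,-0.049,0.003,0.001,-33.9]

```text
clock: 4.5
tool_pos: [0.529, 0.0443, 0.2115]
orientation: [179.7, -0.2, 79.9]
force: [4.2, 5.1, 2.2]
opening: 0.0006
```

```bash
python3 - <<'E'
from h import *
rows([(*fin(S,.08,t,.018),.145,t-90) for t in [172,174,176,176.4,177,178]])
E
```

```text
4.5 [0.529  0.0443 0.2115] [179.66  -0.23  79.86] [4.2 5.1 2.2]
[[0, -0.003, -0.001, 0.0, -2.1], [0, -0.006, -0.002, 0.0, -4.1], [0, -0.009, -0.002, 0.0, -6.1], [0, -0.009, -0.002, 0.0, -6.5], [0, -0.01, -0.002, 0.0, -7.1], [0, -0.012, -0.002, 0.0, -8.1]]
```

Emit:
play_rows:
  series:
    - [0,-0.002,0,0,-2]
    - [0,-0.004,-0.001,0,-4]
    - [0,-0.006,-0.001,0,-6]
    - [0,-0.007,-0.001,0,-6.5]
    - [0,-0.007,-0.001,0,-6.5]

```text
clock: 5.0
tool_pos: [0.5261, 0.0372, 0.211]
orientation: [179.7, -0.1, 86.3]
force: [2.7, 4.8, 2.4]
opening: 0.0008
```

Emit:
play_rows:
  series:
    - [0,-0.001,0,0,0]
    - [0,-0.002,0,0,0]
    - [0,-0.002,0,0,0]

```text
clock: 5.3
tool_pos: [0.526, 0.0367, 0.2109]
orientation: [179.7, -0.3, 86.2]
force: [-1.3, 14.1, 5.3]
opening: 0.0002
```

Emit:
play_rows:
  series:
    - [0,-0.001,0,0,0]
    - [0,-0.002,0,0,0]
    - [0,-0.002,0,0,0]

```text
clock: 5.6
tool_pos: [0.526, 0.0363, 0.211]
orientation: [179.7, -0.4, 86.2]
force: [-2.6, 21.8, 5.6]
opening: 0.0003
```

```bash
python3 - <<'E'
from h import *
o=get_obs();print(o['tool_pos'],o['force'],o['orientation'])
R=Ro.from_euler('xyz',o['orientation'],degrees=True).as_matrix()
print(R.T@o['force'])
E
```

```text
[0.52600572 0.03630809 0.21097394] [-2.62629426 21.8484502   5.60247775] [179.68173719  -0.44017268  86.24400009]
[21.67188106 -4.02163449 -5.45856959]
```

The force rises at about 4 N/mm with almost no motion, so the lever is at the stop. Backing off and lifting.

Emit:
play_rows:
  series:
    - [0,0.01,0,0,0]
    - [0,0.025,0,0,0]
    - [0,0.03,0,-0.03,0]
    - [0,0.03,0,-0.07,0]
    - [0,0.03,0,-0.09,0]
    - [0,0.03,0,-0.09,0]

```text
clock: 6.2
tool_pos: [0.5275, 0.0628, 0.3026]
orientation: [179.7, -0.1, 86.3]
force: [0.4, 0.4, 0.0]
opening: 0.0005
```

```bash
python3 - <<'E'
from h import *
s=snapshot('top');save(s,'top3.png');np.save('top3.npy',world(s))
s=snapshot('wrist');save(s,'wrist3.png')
E
python3 m.py top3
```

```text
0.1 [  0  33   8 168 938] [0.7374 0.4963 0.1089] rect [749.5 498.3] [310.5  14.2] 4.7 zmax 0.1277
0.1 [ 255  189  181   90 3379] [ 0.5899 -0.1354  0.1195] rect [ 542.3 -121.7] [317.3 137.6] 84.8 zmax 0.1299
0.13 [260 192  14  19 125] [0.5954 0.0132 0.1412] rect [598.8  12.7] [31.  21.9] 0.8 zmax 0.145
0.13 [353 242  17  12  90] [ 0.5232 -0.1459  0.1414] rect [ 524.2 -146.3] [18.3 25.1] 0.9 zmax 0.1446
0.145 [263 194   8   9  53] [0.603  0.012  0.1472] rect [602.9  12.7] [13.4 11.6] 1.2 zmax 0.1504
0.145 [259 208  12  57 325] [0.5513 0.013  0.158 ] rect [540.4  14.4] [14.9 92.1] 89.1 zmax 0.1622
0.145 [368 243  35   9 291] [ 0.5254 -0.184   0.1582] rect [ 525.5 -184.3] [13.2 55.1] 0.8 zmax 0.1631
0.145 [356 244   9   8  53] [ 0.5234 -0.1433  0.1472] rect [ 524.1 -143.2] [11.6 13.3] 0.9 zmax 0.1509
sleeve [260 218   9  46 176] [0.5327 0.0135 0.1589] dir 178.3 0.0733 0.0106
sleeve [376 245  26   7 170] [ 0.524  -0.1879  0.159 ] dir -88.7 0.0417 0.0101
```

View pics/top3.png

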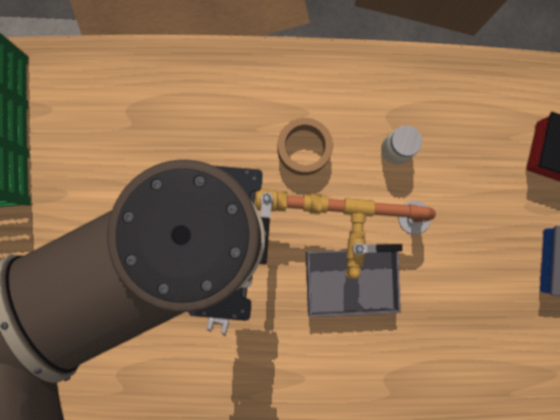

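View pics/wrist3.png

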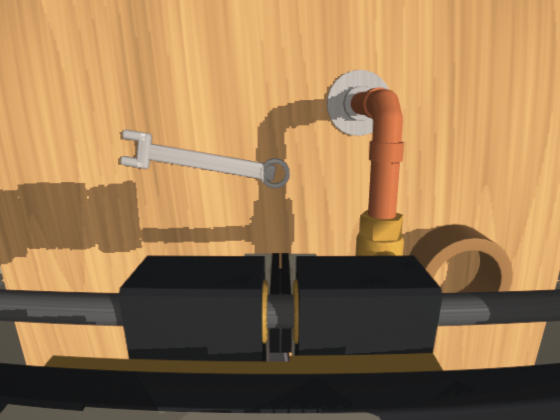

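The shut-off sleeve now runs at 178° world, with its visible side at columns 260–269 (part hidden by the arm). Closed should be 176.4°. Next is the drain lever.

```bash
python3 - <<'E'
from h import *
p=fin(D,.050,-89,.030);print(p);rows([(*p,.236,1)])
E
```

```text
[ 0.49337719 -0.19351596]
6.3 [0.5261 0.0623 0.2992] [-1.800e+02 -1.000e-02  8.624e+01] [ 0.9  0.  -1. ]
[[0, -0.257, -0.016, -0.003, 85.2]]
```

Emit:
play_rows:
  series:
    - [0,-0.025,-0.002,0,8.5]
    - [0,-0.05,-0.003,0,17]
    - [0,-0.077,-0.005,0,25.5]
    - [0,-0.103,-0.006,0,34]
    - [0,-0.13,-0.008,0,42.5]
    - [0,-0.155,-0.01,0,51]
    - [0,-0.18,-0.011,0,59.5]
    - [0,-0.205,-0.013,0,68]
    - [0,-0.235,-0.015,0,76.5]
    - [0,-0.257,-0.016,0,85]

```text
clock: 7.3
tool_pos: [0.4927, -0.1944, 0.2976]
orientation: [-180.0, 0.2, 0.9]
force: [0.1, 0.8, -0.2]
opening: 0.0003
```

Emit:
play_rows:
  series:
    - [0,0,0,0,0]
    - [0,0,0,0,0]

```text
clock: 7.5
tool_pos: [0.4932, -0.1935, 0.2978]
orientation: [-180.0, 0.1, 1.3]
force: [0.8, 0.7, 0.1]
opening: 0.0003
```

```bash
python3 - <<'E'
from h import *
p=fin(D,.050,-89,.030);rows([(*p,.146,1)])
s=snapshot('top');save(s,'top4.png');np.save('top4.npy',world(s))
s=snapshot('wrist');save(s,'wrist4.png')
E
python3 m.py top4
```

```text
7.5 [ 0.4932 -0.1935  0.2978] [-1.7998e+02  1.5000e-01  1.2700e+00] [0.8 0.7 0.1]
[[0, 0.0, 0.0, 0.086, 0.3]]
0.1 [  0  33   7 168 930] [0.7381 0.4964 0.1089] rect [749.3 498.7] [310.3  10.7] 5.8 zmax 0.127
0.1 [ 192  189  244   31 3440] [ 0.5974 -0.0663  0.1193] rect [597.4 -71.4] [429.6  37.5] 85.9 zmax 0.1298
0.13 [260 192  14  19 118] [0.5953 0.0132 0.1416] rect [599.5  13.7] [21.3 29.8] 75.0 zmax 0.145
0.145 [263 194   8   9  55] [0.603  0.012  0.1469] rect [603.   12.7] [13.5 11.6] 1.1 zmax 0.1501
0.145 [261 209  10   8  65] [0.5793 0.0145 0.1495] rect [578.7  13.8] [12.3 14.8] 1.1 zmax 0.1573
```

View pics/wrist4.png

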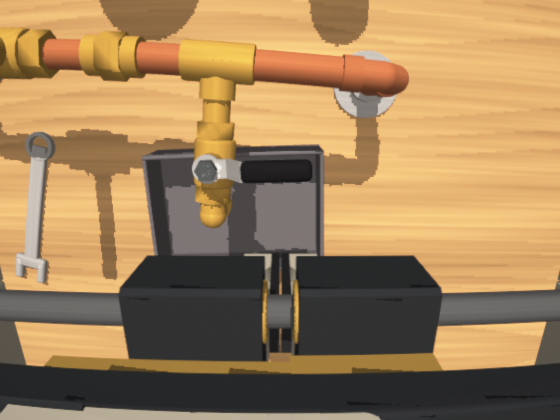

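View pics/top4.png

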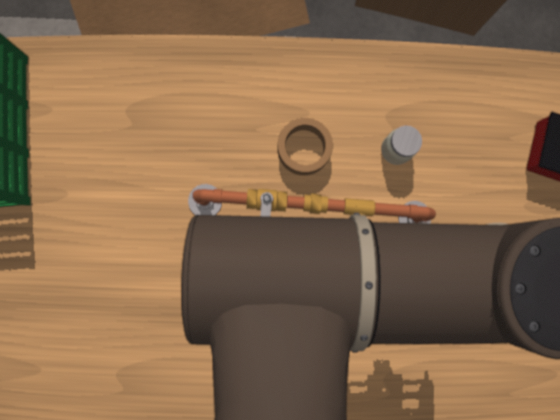

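In the wrist view the drain sleeve spans columns 243–312 at row 171, ahead of the fingers and centred on them. Descending.

Emit:
play_rows:
  series:
    - [0,0,0,0.03,0]
    - [0,0,0,0.06,0]
    - [0,0,0,0.084,0]
    - [0,0,0,0.086,0]
    - [0,0,0,0.086,0]

```text
clock: 8.1
tool_pos: [0.494, -0.1927, 0.2132]
orientation: [180.0, 0.1, 1.4]
force: [-0.4, 0.0, 0.1]
opening: 0.0002
```

```bash
python3 - <<'E'
from h import *
rows([(*fin(D,.05,-89,.022),.145,1)]+[(*fin(D,.05,t,.0165),.145,t+90) for t in [-88,-83,-78,-73,-68,-63,-58,-53,-48]])
E
```

```text
8.1 [ 0.494  -0.1927  0.2132] [1.7998e+02 7.0000e-02 1.3800e+00] [-0.4  0.   0.1]
[[0, 0.007, 0.001, 0.002, 0.4], [0, 0.014, 0.001, 0.002, -0.6], [0, 0.018, 0.002, 0.002, -5.6], [0, 0.023, 0.003, 0.002, -10.6], [0, 0.027, 0.004, 0.002, -15.6], [0, 0.032, 0.004, 0.002, -20.6], [0, 0.036, 0.003, 0.002, -25.6], [0, 0.041, 0.002, 0.002, -30.6], [0, 0.045, 0.001, 0.002, -35.6], [0, 0.05, -0.0, 0.002, -40.6]]
```

Emit:
play_rows:
  series:
    - [0,0.007,0.001,0.002,0]
    - [0,0.014,0.001,0.002,-0.6]
    - [0,0.018,0.002,0.002,-5.6]
    - [0,0.023,0.003,0.002,-10.6]
    - [0,0.027,0.004,0.002,-15.6]
    - [0,0.032,0.004,0.002,-20.6]
    - [0,0.036,0.003,0.002,-25.6]
    - [0,0.041,0.002,0.002,-30.6]
    - [0,0.045,0.001,0.002,-35.6]
    - [0,0.05,0,0.002,-40.6]

```text
clock: 9.1
tool_pos: [0.544, -0.1927, 0.2118]
orientation: [-180.0, 0.1, 42.1]
force: [-4.3, -0.7, 2.2]
opening: 0.0007
```

```bash
python3 - <<'E'
from h import *
rows([(*fin(D,.05,t,.0165),.145,t+90) for t in [-44,-39,-34,-29,-24,-20,-16,-12,-10,-8]])
s=snapshot('wrist');save(s,'wrist5.png')
E
```

```text
9.1 [ 0.544  -0.1927  0.2118] [-1.80e+02  6.00e-02  4.21e+01] [-4.3 -0.7  2.2]
[[0, 0.004, -0.0, 0.001, -3.9], [0, 0.009, 0.001, 0.001, -8.9], [0, 0.013, 0.001, 0.001, -13.9], [0, 0.018, 0.001, 0.001, -18.9], [0, 0.023, 0.001, 0.001, -23.9], [0, 0.026, 0.001, 0.001, -27.9], [0, 0.03, -0.0, 0.001, -31.9], [0, 0.033, -0.001, 0.001, -35.9], [0, 0.035, -0.002, 0.001, -37.9], [0, 0.037, -0.002, 0.001, -39.9]]
```

View pics/wrist5.png

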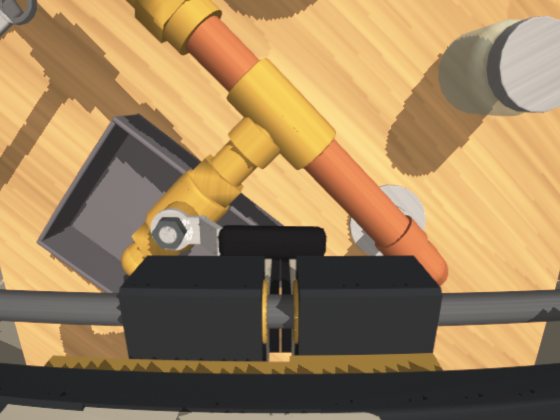

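The lever (sleeve at about (272,240)) sits flat against the finger face and is halfway round. Continuing.

Emit:
play_rows:
  series:
    - [0,0.004,0,0.001,-3.9]
    - [0,0.009,0.001,0.001,-8.9]
    - [0,0.013,0.001,0.001,-13.9]
    - [0,0.018,0.001,0.001,-18.9]
    - [0,0.023,0.001,0.001,-23.9]
    - [0,0.026,0.001,0.001,-27.9]
    - [0,0.03,0,0.001,-31.9]
    - [0,0.033,-0.001,0.001,-35.9]
    - [0,0.035,-0.002,0.001,-37.9]
    - [0,0.037,-0.002,0.001,-39.9]

```text
clock: 10.15
tool_pos: [0.571, -0.1668, 0.2112]
orientation: [179.9, 0.1, 81.8]
force: [-1.4, -5.4, 1.7]
opening: 0.0001
```

```bash
python3 - <<'E'
from h import *
rows([(*fin(D,.05,t,.0165),.145,t+90) for t in [-6,-4.5,-3.6]])
E
```

```text
10.15 [ 0.571  -0.1668  0.2112] [1.799e+02 8.000e-02 8.180e+01] [-1.4 -5.4  1.7]
[[0, 0.002, -0.001, 0.0, -2.2], [0, 0.003, -0.0, 0.0, -3.7], [0, 0.004, -0.0, 0.0, -4.6]]
```

Emit:
play_rows:
  series:
    - [0,0.001,0,0,-2]
    - [0,0.002,0,0,-3.5]
    - [0,0.003,0,0,-4.5]
    - [0,0.003,0,0,-4.5]

```text
clock: 10.55
tool_pos: [0.5723, -0.1636, 0.2114]
orientation: [179.8, 0.1, 86.3]
force: [2.7, -4.7, -1.7]
opening: 0.0003
```

Emit:
play_rows:
  series:
    - [0,0.001,0,0,0]
    - [0,0.002,0,0,0]
    - [0,0.002,0,0,0]

```text
clock: 10.85
tool_pos: [0.5724, -0.163, 0.2114]
orientation: [179.8, 0.2, 86.2]
force: [3.9, -13.2, -2.9]
opening: 0.0004
```

Emit:
play_rows:
  series:
    - [0,0.001,0,0,0]
    - [0,0.002,0,0,0]
    - [0,0.002,0,0,0]

```text
clock: 11.15
tool_pos: [0.5724, -0.1626, 0.2115]
orientation: [179.8, 0.3, 86.2]
force: [4.5, -22.2, -5.8]
opening: 0.0001
```

Emit:
play_rows:
  series:
    - [0,-0.01,0,0,0]
    - [0,-0.025,0,0,0]
    - [0,-0.03,0,-0.03,0]
    - [0,-0.03,0,-0.07,0]
    - [0,-0.03,0,-0.1,0]
    - [0,-0.03,0,-0.1,0]

```text
clock: 11.75
tool_pos: [0.5706, -0.1803, 0.3156]
orientation: [179.4, 0.8, 85.5]
force: [0.7, -0.0, 0.3]
opening: 0.0005
```

```bash
python3 - <<'E'
from h import *
rows([(.42,-.42,.26,40)])
E
```

```text
11.75 [ 0.5706 -0.1803  0.3156] [179.39   0.8   85.51] [ 0.7 -0.   0.3]
[[0, -0.251, -0.131, -0.008, 45.5]]
```

The drain lever is at its stop too (22 N, with no further motion). Moving aside to check.

Emit:
play_rows:
  series:
    - [0,-0.04,-0.02,0,5]
    - [0,-0.08,-0.04,0,10]
    - [0,-0.12,-0.06,0,15]
    - [0,-0.16,-0.08,0,20]
    - [0,-0.2,-0.1,0,25]
    - [0,-0.24,-0.12,0,30]
    - [0,-0.25,-0.13,0,35]
    - [0,-0.25,-0.13,0,40]
    - [0,-0.25,-0.13,0,40]

```text
clock: 12.65
tool_pos: [0.4189, -0.4195, 0.3129]
orientation: [179.4, 0.5, 45.3]
force: [0.1, 0.2, -0.7]
opening: 0.0005
```

```bash
python3 - <<'E'
from h import *
o=get_obs();print(o['tool_pos'],o['orientation'],o['joint_pos'])
for n in ['scene','top']:
    s=snapshot(n);save(s,n+'6.png');np.save(n+'6.npy',world(s))
E
python3 m.py top6
```

```text
[ 0.41893551 -0.41947381  0.31287695] [179.44334353   0.51938431  45.33365512] [-25.78767611  11.84403515  -8.94635088   0.72003522 -68.8524505
 160.86617666]
0.1 [  0  33   7 168 942] [0.7374 0.4961 0.109 ] rect [748.6 498. ] [308.9  10.2] 5.6 zmax 0.1274
0.1 [ 192  189  244   90 3987] [ 0.595  -0.0929  0.1192] rect [547. -67.] [428.8 137.7] 85.0 zmax 0.1299
0.13 [260 192  15  19 123] [0.5966 0.0132 0.1417] rect [599.4  11.4] [30.2 23.4] 7.2 zmax 0.1449
0.13 [353 238  13  16  96] [ 0.5282 -0.1421  0.1415] rect [ 527.4 -143.5] [24.9 19.4] 0.9 zmax 0.1448
0.145 [263 193   8  10  48] [0.6029 0.0134 0.1475] rect [603.1  12.5] [13.2 12.5] 55.7 zmax 0.1497
0.145 [357 207  11  33 280] [ 0.5642 -0.1448  0.1582] rect [ 564.4 -145.6] [14.4 53.1] 87.2 zmax 0.1631
0.145 [257 208  14  57 571] [0.5382 0.0164 0.1583] rect [540.1  16.4] [17. 92.] 86.8 zmax 0.163
0.145 [356 244   9   9  50] [ 0.5233 -0.1432  0.1474] rect [ 523.2 -142.7] [12.7 13.2] 81.2 zmax 0.1504
sleeve [358 207  10  32 207] [ 0.5671 -0.1441  0.158 ] dir 175.9 0.051 0.0131
sleeve [257 218  12  46 440] [0.5313 0.017  0.1588] dir 177.2 0.0736 0.017
```

View pics/top6.png

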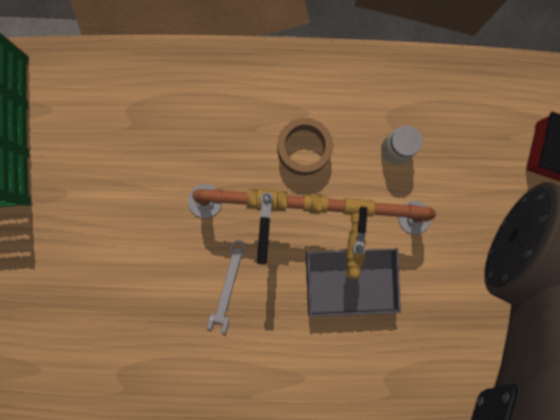

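View pics/scene6.png

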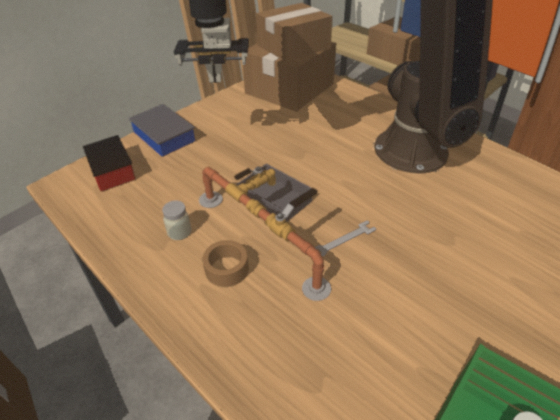

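Both levers match the pipe frame to within 1°. Shut-off measures 176.8–177.2° against 176.4°, and drain about -3.6 to -4.1° against -3.6°. Tub, wrench, jar and tape have not moved. Handing in.

```bash
python3 -c "
from plant import close_job,get_obs
print(get_obs()['clock'],get_obs()['force']);print(close_job())"
```

```text
12.75 [-0.81335413  1.21731519 -0.06181435]
the job is handed in; nothing more can be done
None
```

I closed the shut-off valve first, then opened the drain valve. Each lever was pushed from one side with the closed fingers and never gripped. I handed the job in at 12.75 s with the arm clear of everything.

- **Force at the stops:** each lever stopped moving while the push force rose to about 22 N, so both are fully home.
- **Lever angles:** the last top view put the shut-off lever at 176.8–177.2° and the drain lever at -3.6 to -4.1°. Their stops should be at 176.4° and -3.6°, so both agree to within 1°, which is about the measuring error.
- **Bystanders:** the tub, wrench, jar and tape look unmoved in the before and after pictures. I compared them by eye only.
- **One deviation:** as the arm backed away from the drain lever, it ended about 8 mm short of where I sent it and slightly tilted. I think the last joint was close to its range limit, but I didn't check its angle there. It had no effect on the levers.

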